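Slide the oil bottle home in its bay

ROBOT

A 6-joint arm with a two-finger parallel gripper is mounted at the origin on the work surface. World frame = base frame: x ahead of the robot, y to its left, z up, the work surface at z = 0. Lengths are in m, angles in rad, forces in N, time in s.
With the tool pointing down it reaches from about 0.25 to 0.8 m from the base axis. Payload 8.5 kg.
Tool frame: the origin (TCP) lies midway between the tips of the shut fingers; the grasp point (between the pads) lies 19 mm behind it; z points along the fingers, y is the line along which they close (so a half turn about z gives the same grasp; the last joint's range is limited). The gripper opens to 85 mm and grips with 20 to 120 N. Pads are 22 mm wide; open, the fingers measure 114 mm over their backs; the gripper's body (76 mm by 85 mm) begins 54 mm behind the grasp point. The pads swing forward as they close: fully open they stand 13 mm farther back than shut.
Start: joints at [1.34, 0.238, -0.013, 1.319, 0, 1.571], TCP at [0.12, 0.511, 0.231] pointing down, gripper open.
Joint ranges: [-2.66, 2.66], [-1.03, 1.9], [-1.14, 1.46], [-1.82, 2.27], [-1.45, 1.34], [-3.14, 3.14]. Speed limits (rad/s): [2.22, 2.22, 2.79, 3.14, 3.14, 3.14].

INTERFACE

Orientations are given as a 3x3 rotation matrix whose columns are the frame's x, y, z axes.
In Python, from workcell import robot gives the robot as it stands.
- The arm moves only by the tool arm_command, never from a script. Its argument "moves" is a list of rows, each a list of 3 entries, a list of its own where there are three numbers: the shift along the tool's x, y, z in mm, then the turn, a rotation vector about the tool's x, y, z in degrees, then the closure, from -1 (fully open) to 1 (shut). A call has 1 to 20 rows; each row shifts and turns the commanded pose from where the row before left it, along the tool's axes as they then stand; what a row does not reach is not made up. A row lasts 1/10 s, in which the tool goes at most 50 mm and 8.59 degrees, less where a joint would pass 70% of its speed; a pose out of reach is approached as far as the arm can. A call is refused whole if a number of a shift passes 50 or a number of a turn 8.59, either way. A call with a gripper value outside its range is refused whole. The fingers move at their own pace and stop on an object; "force" is the grip in N (left out, the last holds). Time passes only in rows, so rows that do not move let the fingers close. It gives the time, the measured TCP pose, the force, the opening and the grip force at its end, in the units of the state.
- robot.get_state(): the state, without advancing time (a new reading comes with each control period).
- robot.snapshot(name): name is "scene" or "top" or "wrist"; returns a dict with "image" (384x512x3 uint8, red, green, blue), "fx", "fy", "cx", "cy" (pixels), "R" (3x3) and "t" (3): a world point X has camera coordinates R X + t; the wrist camera has in their place "hand_eye" (4x4, takes a point from camera to tool coordinates, whose origin is the TCP and whose axes are the flange's). Camera axes: x right, y down, z forward; pixel columns grow to the right and rows downward; lengths in m; the calibration is good to about 2 mm. The wrist camera is an equidistant fisheye: a pixel r from the principal point sees the ray r / f radians off the axis. A picture is of the moment at which its call begins: read the wrist's pose just before it. There is no depth.
- robot.sign_off(): hands the job in; it is judged then, once.
Trained networks look in the newest picture that a camera, given by its name, has taken for a name from the list of things; names that differ only in an ending like _2 or _b are one class to them, and where a whole thing is asked for, a point or a joint stands for the part that bears it (a point fixed in the world has none). Each returns a list of dicts, best first, with "p" (0 to 1); they miss things now and then, are a little off and sometimes report something else, mostly with a low value. They report only what shows in the picture. A call takes as long as a camera call. They do not tell look-alikes from the thing itself.
- robot.masks_of(thing, camera): "mask" (384x512 bool, what is visible of it) and "uv" ([column, row] in pixels, amid what is visible of it).
- robot.mark_of(thing, camera): "uv" ([column, row] in pixels: a listed point, or the origin of a listed thing).
The state is a dict: "clock": time; "joint_pos": joint angles; "joint_vel": joint speeds; "joint_torque": joint torques, N m; "ee_pos": TCP position; "tcp_rot": TCP orientation; "contact_force": force on the tool from outside, world axes, zero at the start; "moment": the same for the moment, N m; "opening": opening from 0.0 (shut) to 1.0 (fully open); "grasp_force": force on a finger pad.
Only numpy, scipy, OpenCV 4.12 (cv2) and the standard library are available. Lean on these libraries where they do the work, as an engineer would, in place of code of your own. Each camera call takes 0.05 s, during which the arm holds its last target. There are 200 camera calls.

TASK

Slide the tall white oil bottle across the machine bed into its open bay by pushing it low down, below a third of its height, without lifting or tipping it. Keep pushing until it has driven the red push-in plate at the end of the bay fully in, feeling for the stop and never ramming it (keep the push under about 25 N), then let go and leave the bottle standing upright in the bay. Leave the blue can, the brown roll and the steel cup where they are.

Things in the scene. Friction and masses are not known exactly. Their poses are not given: they have to be found in the camera images.
- bottle: Tall slim white oil bottle with orange band and cap, fixed in a slick round black foot; loose, one piece, 0.4 to 0.75 kg. Foot 76 mm in diameter, 45 mm high; body above it 52 mm in diameter up to 165 mm, then a 30 mm neck, 38 mm cap, 260 mm tall in all. Origin: centre of underside; z = long axis. Slides at roughly 1 to 4 N; pushed higher than about 50 mm it tips, above all against the plate.
- bay: Fixed aluminium bay, open at the front, with no floor (the bottle slides on the bed): two parallel rails 40 mm high, 8 mm thick, 92 mm apart inside, from x = 0 to 75 mm, with lips flaring from x = 0 back to -30 mm, where they are about 120 mm apart. Origin: on the bed, midway between the rails at the mouth. x points into the bay, y to the left, z up.
- pin (a joint): Red push-in plate, 56 mm wide, 13 to 47 mm above the bed, on the front of the end block, on a stiff stem whose yellow neck vanishes as it goes in: 0 = out, 0.006 m = fully in, against a firm stop. Moves along the bay's x axis with a steady 6 N of friction and stays where it is left; with the bottle's drag the push is 8 to 14 N while it moves, then climbs steeply at the stop.
- can: Bystander: blue bottle-shaped can with a black cap, 52 mm in diameter, 150 mm tall, loose; origin: centre of underside.
- roll: Bystander: brown roll of edge band lying flat, outside 100 mm, hole 60 mm, 23 mm high, loose; origin: centre of underside.
- cup: Bystander: open steel cup, 70 mm wide at the rim, 70 mm tall, loose; origin: centre of underside.
- rail_end (a point): Point on the bay's centre line, on the bed, at the far end of the rails (bay x = 75 mm). Near it stands a grey end block, 88 mm wide, 50 mm high, clamped at a different depth each time and NOT reported: the red plate's face, when out, lies at bay x = 60 to 88 mm, so the bottle's foot meets it with its origin at x = 22 to 50 mm and is home 6 mm farther. Find it by feel.
Mind the look-alikes: they are no part of the job. What is shaped like the part that bears pin but pink is not meant.

How it is judged:
By the outcome, as a careful person would: the job done as asked, in the order asked, and still so for the second after the job is handed in, with the robot touching nothing.
It also fails if it takes over 67 s, if anything falls off the work surface, if the arm or the gripper's body presses on something with over 40 N, if the wrist force passes 120 N, or if a joint passes its speed limit or range.

## Working session

There is one attempt and no reset: what is moved stays moved. The work goes in short steps, Python scripts to look and compute and a tool call to move; the robot and the scene stay as the last step left them, time stands still between calls to the robot, and variables do not carry over. Pictures are saved under pics/ and viewed, at most 10 in all, crops included, and the job is handed in when it is done.

Besides the shell and the picture viewer there is one more tool, called after "Request:" by a JSON object that holds its "op" and its "data", one argument or row to a line. arm_command: Moves the arm, as the interface text tells. Its arguments: {"type":"object","properties":{"moves":{"type":"array"},"force":{"type":"number"}},"required":["moves"]}

```bash
mkdir -p pics; ls; cat > h.py <<'E'
import numpy as np, cv2
from workcell import robot
def ray(s,uv):
    d=np.array([(uv[0]-s["cx"])/s["fx"],(uv[1]-s["cy"])/s["fy"],1.]); R=np.array(s["R"]);t=np.array(s["t"])
    return -R.T@t, R.T@d
def atz(s,uv,z):
    o,d=ray(s,uv); return o+d*(z-o[2])/d[2]
def proj(s,X):
    c=np.array(s["R"])@np.array(X)+np.array(s["t"]); return [s["fx"]*c[0]/c[2]+s["cx"],s["fy"]*c[1]/c[2]+s["cy"]]
def tri(a,b):
    (o1,d1),(o2,d2)=a,b
    k=np.linalg.lstsq(np.c_[d1,-d2],o2-o1,rcond=None)[0]
    p,q=o1+k[0]*d1,o2+k[1]*d2
    return (p+q)/2,np.linalg.norm(p-q)
E
python3 - <<'E'
from h import *
np.set_printoptions(precision=3,suppress=True)
S={}
for c in("scene","top"):
    S[c]=s=robot.snapshot(c); cv2.imwrite(f"pics/{c}.png",s["image"][:,:,::-1])
    print(c,"cam at",-np.array(s["R"]).T@np.array(s["t"]))
for th in("bottle","bay","pin","can","roll","cup","rail_end"):
    r={}
    for c in S:
        m=robot.mark_of(th,c); 
        for k in m[:3]: print(th,c,np.round(k["uv"]),round(k["p"],2),atz(S[c],k["uv"],0)[:2])
        if m:r[c]=m[0]["uv"]
    if len(r)==2: print("  tri",tri(ray(S["scene"],r["scene"]),ray(S["top"],r["top"])))
im=np.hstack([S[c]["image"] for c in S]); 
E
```

```text
pics
scene cam at [1.247 0.708 0.883]
top cam at [0.526 0.083 0.972]
bottle scene [262. 159.] 0.57 [ 0.494 -0.008]
bottle top [310. 256.] 0.9 [ 0.479 -0.025]
bottle top [219. 222.] 0.51 [0.566 0.202]
  tri (array([ 0.477, -0.026, -0.021]), np.float64(0.002853217546018543))
bay scene [241. 182.] 0.68 [0.608 0.019]Traceback (most recent call last):
  File "<stdin>", line 10, in <module>
ValueError: it knows: bay, bottle, can, cup, rail_end, roll
```

```bash
python3 - <<'E'
from h import *
np.set_printoptions(precision=3,suppress=True)
S={}
for c in("scene","top"): S[c]=s=robot.snapshot(c)
for th in("bay","can","roll","cup","rail_end"):
    for c in S:
        for k in robot.mark_of(th,c)[:3]: print(th,c,np.round(k["uv"]),round(k["p"],2),atz(S[c],k["uv"],0)[:2])
for c in S:
    for k in robot.masks_of("pin",c)[:3]: print("pin",c,np.round(k["uv"]),round(k["p"],2),atz(S[c],k["uv"],.03)[:2],k["mask"].sum())
E
```

```text
bay scene [240. 182.] 0.72 [0.61  0.017]
can scene [298. 207.] 0.85 [0.57  0.203]
can top [220. 219.] 0.81 [0.573 0.2  ]
roll scene [195. 152.] 0.65 [ 0.615 -0.179]
roll top [369. 200.] 0.58 [ 0.619 -0.177]
cup scene [324. 234.] 0.77 [0.596 0.315]
cup top [177. 211.] 0.65 [0.593 0.311]
rail_end scene [226. 197.] 0.78 [0.682 0.033]
pin scene [230. 190.] 0.44 [0.673 0.042] 40
pin top [286. 172.] 0.71 [0.687 0.033] 132
pin top [368. 145.] 0.59 [ 0.754 -0.172] 98
```

View pics/scene.png

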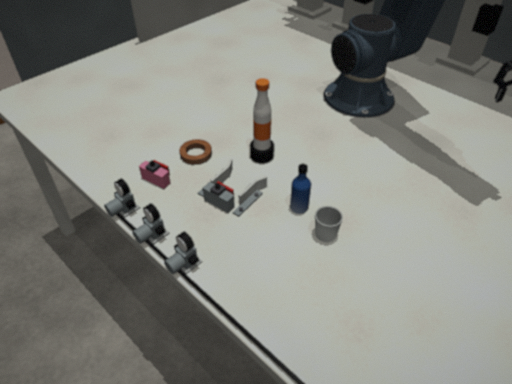

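View pics/top.png

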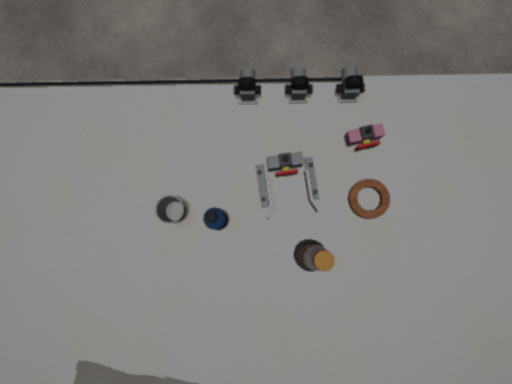

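The pin is either the red plate on the grey block, top (286,172), or the plate on the pink block, top (368,145). The grey block stands between the rails and matches the description, and the pink one is a look-alike. I'll confirm that in an enlarged crop.

```bash
python3 - <<'E'
from h import *
s=robot.snapshot("top"); im=s["image"][130:280,235:395,::-1]
im=cv2.resize(im,None,fx=5,fy=5,interpolation=cv2.INTER_CUBIC)[:600]
im=cv2.convertScaleAbs(im,alpha=1.5)
for i in range(0,160,10):
    cv2.line(im,(i*5,0),(i*5,8 if i%50 else 20),(0,255,0),1)
for j in range(0,120,10): cv2.line(im,(0,j*5),(8,j*5),(0,255,0),1)
cv2.imwrite("pics/crop1.png",im)
E
```

```text
(no output)
```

View pics/crop1.png

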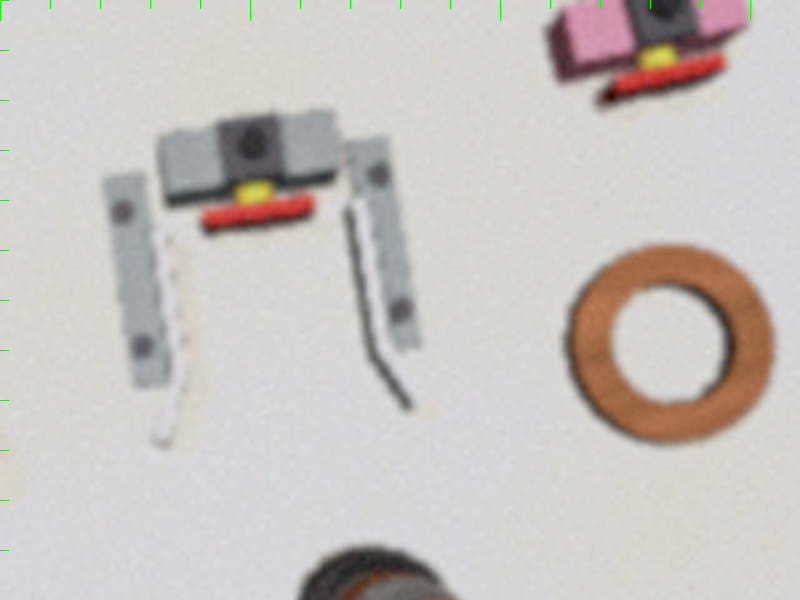

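The crop shows the bay with the grey block and red plate at crop (258,212), and the pink block separate at (665,70). The bay mouth is at about crop (186,358) and (372,352), and the bottle's foot is below at (370,590).

```bash
python3 - <<'E'
from h import *
np.set_printoptions(precision=4,suppress=True)
s=robot.snapshot("top"); sc=robot.snapshot("scene")
f=lambda u,v,z:atz(s,(u/5+235-.4,v/5+130-.4),z)[:2]
P={k:f(*v) for k,v in dict(Lm=(186,358,.04),Rm=(371,352,.04),Lf=(169,228,.04),Rf=(353,202,.04),pl=(202,216,.047),pr=(314,202,.047),Llip=(167,440,.04),Rlip=(406,408,.04),bl=(160,135,.05),br=(335,110,.05),b1=(165,203,.05),b2=(335,180,.05)).items()}
for k,v in P.items(): print(k,v)
w=P["Lm"]-P["Rm"]; print("mouth w",np.linalg.norm(w),np.degrees(np.arctan2(*(P["Lm"]-P["Lf"])[::-1]))+180,np.degrees(np.arctan2(*(P["Rm"]-P["Rf"])[::-1]))+180, "plate dir",np.degrees(np.arctan2(*(P["pl"]-P["pr"])[::-1]))-90,"blk",np.degrees(np.arctan2(*(P["b1"]-P["b2"])[::-1]))-90)
print("bay mark", [ (k["uv"],atz(sc,k["uv"],0)[:2]) for k in robot.mark_of("bay","scene")+robot.mark_of("rail_end","scene")+robot.mark_of("bottle","scene")])
# bottle: dark foot mask -> ellipse; cap orange
for c,S in(("top",s),("scene",sc)):
    m=robot.masks_of("bottle",c)[0]["mask"]; ys,xs=np.where(m); print(c,xs.min(),xs.max(),ys.min(),ys.max())
    g=S["image"].max(2); y,x=np.mgrid[:384,:512]
    d=(g<70)&(cv2.dilate(m.astype(np.uint8),np.ones((7,7)))>0)
    yy,xx=np.where(d); print("dark",xx.min(),xx.max(),yy.min(),yy.max())
    # fit: silhouette of foot cylinder edges
    from itertools import product
    best=None
    def sil(x0,y0):
        a=np.linspace(0,2*np.pi,40); pts=[proj(S,[x0+.038*np.cos(t),y0+.038*np.sin(t),z]) for t in a for z in(0,.045)]
        pts+=[proj(S,[x0+r*np.cos(t),y0+r*np.sin(t),z]) for t in a for r,z in((.026,.165),(.019,.26),(.019,.225))]
        return np.array(pts)
    bx=np.array([xs.min(),xs.max(),ys.min(),ys.max()])
    from scipy.optimize import least_squares
    def res(p):
        q=sil(*p); return np.r_[q.min(0),q.max(0)]-[xs.min(),ys.min(),xs.max()+1,ys.max()+1]
    o=least_squares(res,[.48,-.025]); print("bottle fit",o.x,o.fun)
print(robot.get_state())
E
```

```text
Lm [0.6132 0.0688]
Rm [ 0.6156 -0.0212]
Lf [0.6775 0.0766]
Rf [ 0.6897 -0.0139]
pl [0.6822 0.0605]
pr [0.6887 0.0058]
Llip [0.5733 0.0784]
Rlip [ 0.5882 -0.0376]
bl [0.7221 0.0807]
br [ 0.7337 -0.005 ]
b1 [0.6883 0.0785]
b2 [ 0.6989 -0.0043]
mouth w 0.090049419371007 6.914731559559613 5.623963513257252 plate dir 6.744471643399535 blk 7.324128275968647
bay mark [([242.1, 181.6], array([0.6058, 0.0202])), ([266.0, 155.4], array([ 0.4715, -0.0116]))]
top 293 333 240 271
dark 294 322 240 270
bottle fit [ 0.4815 -0.0211] [-0.1621 -0.3087  0.1171  0.2198]
scene 250 273 78 163
dark 250 273 141 162
bottle fit [ 0.4826 -0.0185] [-0.5764 -0.19    0.5751  0.1318]
{'clock': 1.4, 'joint_pos': array([ 1.34  ,  0.2382, -0.0134,  1.3192, -0.    ,  1.5708]), 'joint_vel': array([-0.0007,  0.0002, -0.0013,  0.0004,  0.0008, -0.0012]), 'joint_torque': array([  0.0001, -53.8577,  34.6698,   0.0029,  -0.    ,   0.    ]), 'ee_pos': array([0.1201, 0.5111, 0.2313]), 'tcp_rot': array([[-0.9735,  0.2288,  0.    ],
       [ 0.2288,  0.9735,  0.    ],
       [-0.    ,  0.    , -1.    ]]), 'contact_force': array([-0.1416, -0.8898, -0.3668]), 'moment': array([-0.0201,  0.0184,  0.0375]), 'grasp_force': 0.0, 'opening': 0.9946563005506864}
```

Request:
{"op": "arm_command", "data": {
  "moves": [
    [[-22,-25.6,0],[0,0,0],0],
    [[-22,-25.6,0],[0,0,0],0],
    [[-22,-25.6,0],[0,0,0],0],
    [[-22,-25.6,0],[0,0,0],0],
    [[-22,-25.6,0],[0,0,0],0],
    [[-22,-25.6,0],[0,0,0],0],
    [[-22,-25.6,0],[0,0,0],0],
    [[-22,-25.6,0],[0,0,0],0],
    [[-22,-25.6,0],[0,0,0],0],
    [[-22,-25.6,0],[0,0,0],0],
    [[-22,-25.6,0],[0,0,0],0],
    [[-22,-25.6,0],[0,0,0],0],
    [[-22,-25.6,0],[0,0,0],0],
    [[-22,-25.6,0],[0,0,0],0],
    [[-22,-25.6,0],[0,0,0],0],
    [[-22,-25.6,0],[0,0,0],0],
    [[-22,-25.6,0],[0,0,0],0],
    [[-22,-25.6,0],[0,0,0],0]
  ]
}}

```text
clock: 3.2
ee_pos: [0.4006, -0.0296, 0.2315]
tcp_rot: [[-0.973, 0.229, 0.001], [0.229, 0.973, -0.0], [-0.001, 0.0, -1.0]]
contact_force: [-0.8, 0.8, 0.2]
opening: 0.502
grasp_force: 0.0
```

```bash
python3 -c "
from h import *
s=robot.get_state();print(s['joint_pos'],s['ee_pos'],s['tcp_rot'],s['opening'])"
```

```text
[-7.37120987e-02  2.59838743e-02 -2.66259424e-01  1.27800656e+00
 -6.57544634e-05  1.57353976e-01] [ 0.4006264  -0.02960484  0.23150118] [[-9.73422648e-01  2.29015407e-01  5.40145602e-04]
 [ 2.29015383e-01  9.73422798e-01 -1.05821041e-04]
 [-5.50024692e-04  2.06930543e-05 -9.99999849e-01]] 0.5015367099786014
```

Request:
{"op": "arm_command", "data": {
  "moves": [
    [[0,0,0],[0,0,-6.6],0],
    [[0,0,0],[0,0,-6.6],0],
    [[0,0,0],[0,0,-6.6],0],
    [[0,0,0],[0,-8,0],0],
    [[0,0,0],[0,-8,0],0],
    [[0,0,0],[0,-8,0],0],
    [[0,0,0],[0,-8,0],0],
    [[0,0,0],[0,-8,0],0],
    [[16,0,19],[0,0,0],0],
    [[16,0,19],[0,0,0],0],
    [[16,0,19],[0,0,0],0],
    [[16,0,19],[0,0,0],0],
    [[16,0,19],[0,0,0],0],
    [[16,0,19],[0,0,0],0],
    [[16,0,19],[0,0,0],0],
    [[0,0,0],[0,0,0],0]
  ]
}}

```text
clock: 4.8
ee_pos: [0.4149, -0.0363, 0.0864]
tcp_rot: [[-0.785, -0.121, 0.607], [-0.09, 0.993, 0.082], [-0.613, 0.009, -0.79]]
contact_force: [0.0, -0.3, -0.1]
opening: 0.498
grasp_force: 0.0
```

```bash
python3 - <<'E'
from h import *
np.set_printoptions(precision=4,suppress=True)
st=robot.get_state(); w=robot.snapshot("wrist"); t=robot.snapshot("top")
print(st["ee_pos"],st["tcp_rot"],st["joint_pos"])
He=np.array(w["hand_eye"]); R=np.array(st["tcp_rot"]); p=st["ee_pos"]
def wz(uv,z):
    d=np.array([uv[0]-w["cx"],uv[1]-w["cy"]]); r=np.hypot(*d); a=r/w["fx"]; v=np.r_[d/r*np.sin(a),np.cos(a)]
    v=R@He[:3,:3]@v; o=p+R@He[:3,3]; return o+v*(z-o[2])/v[2]
for th in("bottle","bay","rail_end"):
    for k in robot.mark_of(th,"wrist")[:2]: print(th,k["uv"],round(k["p"],2),wz(k["uv"],0)[:2])
cv2.imwrite("pics/w1.png",np.hstack([w["image"]])[:,:,::-1])
E
```

```text
[ 0.4149 -0.0363  0.0864] [[-0.785  -0.1214  0.6075]
 [-0.0902  0.9926  0.0818]
 [-0.6129  0.0094 -0.7901]] [-0.2625 -0.1379 -1.14   -0.0525  0.2389 -0.3039]
bottle [260.0, 192.8] 0.76 [ 0.483  -0.0198]
```

View pics/w1.png

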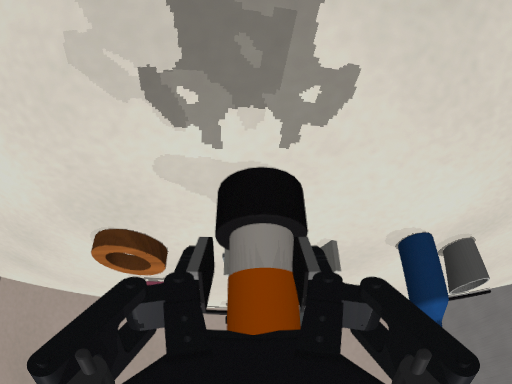

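The wrist view shows the bottle foot at (260,195), centred between the fingers, which confirms (0.483,-0.020). Joint 3 is at its limit because the tilt is too great this close in, so I'll reduce it to about 28°.

Request:
{"op": "arm_command", "data": {
  "moves": [
    [[0,0,0],[0,5,0],0],
    [[0,0,0],[0,5,0],0],
    [[0,0,0],[0,0,0],0]
  ]
}}

```text
clock: 5.35
ee_pos: [0.4174, -0.0362, 0.0899]
tcp_rot: [[-0.876, -0.123, 0.467], [-0.105, 0.992, 0.064], [-0.471, 0.007, -0.882]]
contact_force: [0.3, -0.3, 0.9]
opening: 0.498
grasp_force: 0.0
```

```bash
cat > st.py <<'E'
from h import *
np.set_printoptions(precision=4,suppress=True)
s=robot.get_state(); R=np.array(s["tcp_rot"]); p=np.array(s["ee_pos"])
a=np.radians(6.7); f=np.array([np.cos(a),np.sin(a),0]); l=np.array([-f[1],f[0],0]); d=np.array([0,0,-1.])
O=np.array([.613,.022,0])
th=np.radians(28); z=np.sin(th)*f+np.cos(th)*d; T=np.c_[np.cross(l,z),l,z]
from scipy.spatial.transform import Rotation as Ro
print("q",s["joint_pos"],"bay xyz mm",1e3*np.array([f@(p-O),l@(p-O),p[2]]),"turn needed deg",Ro.from_matrix(R.T@T).as_rotvec(degrees=True))
F=s["contact_force"]; print("F bay",F@f,F@l,F[2],"tilt",np.degrees(np.arccos(-R[2,2])))
print("tool comps of f,l,down (x,y,z):",R.T@f,R.T@l,R.T@d)
E
python3 st.py
```

```text
q [-0.201  -0.1133 -0.957   0.2603  0.1567 -0.2848] bay xyz mm [-201.0297  -34.9702   89.8928] turn needed deg [0.5303 0.1012 0.1105]
F bay 0.23014355632593358 -0.3219477664584371 0.914251294391244 tilt 28.10526164690914
tool comps of f,l,down (x,y,z): [-0.8821 -0.0061  0.471 ] [-0.0019  1.      0.0093] [ 0.471  -0.0073  0.8821]
```

Request:
{"op": "arm_command", "data": {
  "moves": [
    [[7,2,13],[0.5,0,0],0],
    [[7,2,13],[0,0,0],0],
    [[7,2,13],[0,0,0],0],
    [[7,2,13],[0,0,0],0],
    [[7,1,13],[0,0,0],0],
    [[0,0,0],[0,0,0],0]
  ]
}}

```text
clock: 5.95
ee_pos: [0.4109, -0.0264, 0.0121]
tcp_rot: [[-0.878, -0.118, 0.463], [-0.103, 0.993, 0.057], [-0.467, 0.002, -0.884]]
contact_force: [-0.1, -0.0, -0.0]
opening: 0.502
grasp_force: 0.0
```

```bash
python3 st.py
```

```text
q [-0.1621  0.0697 -1.1227 -0.0906  0.1315 -0.2483] bay xyz mm [-206.3969  -24.5301   12.0809] turn needed deg [ 0.1489 -0.1669  0.0047]
F bay -0.111068290396127 0.002254506482429962 -0.010394139483704538 tilt 27.83342512651164
tool comps of f,l,down (x,y,z): [-0.8843 -0.0013  0.4669] [-0.0001  1.      0.0026] [ 0.4669 -0.0023  0.8843]
```

Request:
{"op": "arm_command", "data": {
  "moves": [
    [[-4.4,0,2.3],[0,0,0],0],
    [[-4.4,0,2.3],[0,0,0],0],
    [[-4.4,0,2.3],[0,0,0],0],
    [[-4.4,0,2.3],[0,0,0],0],
    [[-2.65,0,1.4],[0,0,0],0],
    [[-2.65,0,1.4],[0,0,0],0],
    [[-2.65,0,1.4],[0,0,0],0],
    [[-2.65,0,1.4],[0,0,0],0]
  ]
}}

```text
clock: 6.75
ee_pos: [0.4446, -0.0232, 0.0135]
tcp_rot: [[-0.878, -0.118, 0.464], [-0.103, 0.993, 0.056], [-0.468, 0.001, -0.884]]
contact_force: [-3.1, -0.4, 0.4]
opening: 0.5
grasp_force: 1.6
```

```bash
python3 st.py; cat > tb.py <<'E'
from st import *
def bot(show=None):
    from scipy.optimize import least_squares
    S=robot.snapshot("scene"); K=robot.masks_of("bottle","scene")
    if show: cv2.imwrite(show,cv2.resize(S["image"][60:240,150:330,::-1],None,fx=3,fy=3,interpolation=cv2.INTER_CUBIC))
    if not K: return None
    m=K[0]["mask"]; ys,xs=np.where(m); a=np.linspace(0,6.283,40)
    def res(p):
        q=np.array([proj(S,[p[0]+r*np.cos(t),p[1]+r*np.sin(t),z]) for t in a for r,z in((.038,0),(.038,.045),(.026,.165),(.019,.26))])
        return np.r_[q.min(0),q.max(0)]-[xs.min(),ys.min(),xs.max()+1,ys.max()+1]
    o=least_squares(res,[.5,0]); P=np.r_[o.x,0]
    return 1e3*np.array([f@(P-O),l@(P-O)]),o.fun
E
python3 -c "
from tb import *
print(bot())"
```

```text
q [-0.1328  0.1138 -1.0593 -0.0756  0.1172 -0.2221] bay xyz mm [-172.5416  -25.2269   13.4928] turn needed deg [ 0.0835 -0.123   0.0162]
F bay -3.0976925864232863 -0.03688943731140338 0.4085401956447038 tilt 27.877068519500835
tool comps of f,l,down (x,y,z): [-0.884  -0.0009  0.4676] [-0.0003  1.      0.0015] [ 0.4676 -0.0012  0.884 ]
q [-0.1328  0.1138 -1.0593 -0.0756  0.1172 -0.2221] bay xyz mm [-172.5416  -25.2269   13.4928] turn needed deg [ 0.0835 -0.123   0.0162]
F bay -3.0976925864232863 -0.03688943731140338 0.4085401956447038 tilt 27.877068519500835
tool comps of f,l,down (x,y,z): [-0.884  -0.0009  0.4676] [-0.0003  1.      0.0015] [ 0.4676 -0.0012  0.884 ]
(array([-135.0707,  -23.7198]), array([-0.0769, -0.1748,  0.0767,  0.1493]))
```

Request:
{"op": "arm_command", "data": {
  "moves": [
    [[-3,1,1.6],[0,0,0],0],
    [[-4.3,1.4,2.3],[0,0,0],0],
    [[-4.3,1.4,2.3],[0,0,0],0],
    [[-4.3,1.4,2.3],[0,0,0],0],
    [[-4.3,1.4,2.3],[0,0,0],0],
    [[-4.3,1.4,2.3],[0,0,0],0],
    [[-4.3,1.4,2.3],[0,0,0],0],
    [[-4.3,1.4,2.3],[0,0,0],0],
    [[-4.3,1.4,2.3],[0,0,0],0],
    [[-4.3,1.4,2.3],[0,0,0],0],
    [[-4.3,1.4,2.3],[0,0,0],0],
    [[-4.3,1.4,2.3],[0,0,0],0],
    [[-4.3,1.4,2.3],[0,0,0],0],
    [[-4.3,1.4,2.3],[0,0,0],0],
    [[-4.3,1.4,2.3],[0,0,0],0],
    [[-4.3,1.4,2.3],[0,0,0],0],
    [[-3,1,1.6],[0,0,0],0],
    [[-3,1,1.6],[0,0,0],0]
  ]
}}

```text
clock: 8.65
ee_pos: [0.5248, 0.0105, 0.0133]
tcp_rot: [[-0.878, -0.118, 0.465], [-0.103, 0.993, 0.056], [-0.468, 0.001, -0.884]]
contact_force: [-4.0, -1.9, 1.5]
opening: 0.5
grasp_force: 2.0
```

```bash
python3 -c "
from tb import *
print(bot('pics/s2.png'))
w=robot.snapshot('wrist'); cv2.imwrite('pics/w2.png',w['image'][:,:,::-1])"
```

```text
q [-0.0174  0.2186 -0.9057 -0.0365  0.0641 -0.1192] bay xyz mm [-88.971   -1.0908  13.2684] turn needed deg [ 0.0811 -0.1044  0.0201]
F bay -4.240584478831311 -1.4047966626434905 1.5317201006938417 tilt 27.895667977593412
tool comps of f,l,down (x,y,z): [-0.8838 -0.001   0.4679] [-0.0004  1.      0.0014] [ 0.4679 -0.0011  0.8838]
(array([-50.5497,   0.4841]), array([ 0.3623, -0.7482, -0.3619,  0.6887]))
```

View pics/w2.png

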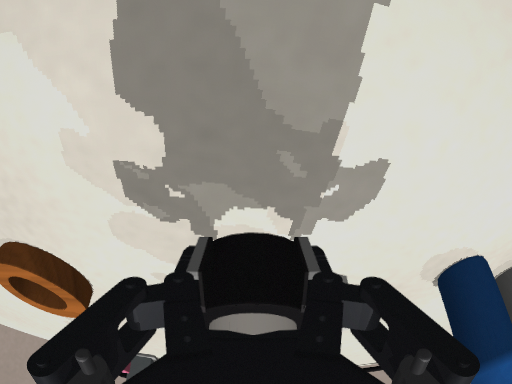

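View pics/s2.png

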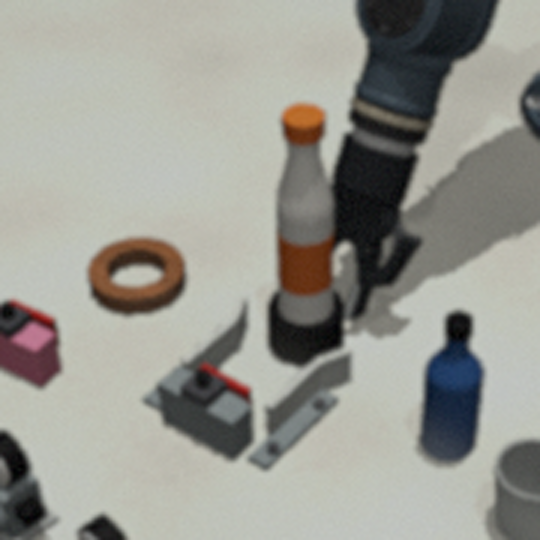

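The bottle is upright and centred at the bay mouth (crop (305,330)), nested between the fingers. I'll push straight in.

Request:
{"op": "arm_command", "data": {
  "moves": [
    [[-3.5,0.1,1.9],[0,0,0],0],
    [[-3.5,0.1,1.9],[0,0,0],0],
    [[-3.5,0.1,1.9],[0,0,0],0],
    [[-3.5,0.1,1.9],[0,0,0],0],
    [[-3.5,0.1,1.9],[0,0,0],0],
    [[-3.5,0.1,1.9],[0,0,0],0],
    [[-3.5,0,1.9],[0,0,0],0],
    [[-3.5,0,1.9],[0,0,0],0],
    [[-3.5,0,1.9],[0,0,0],0],
    [[-3.5,0,1.9],[0,0,0],0]
  ]
}}

```text
clock: 9.8
ee_pos: [0.5644, 0.0158, 0.0129]
tcp_rot: [[-0.878, -0.118, 0.465], [-0.103, 0.993, 0.056], [-0.468, 0.001, -0.884]]
contact_force: [-4.8, 0.0, 3.2]
opening: 0.499
grasp_force: 2.8
```

```bash
python3 st.py
```

```text
q [-0.0034  0.2691 -0.8222 -0.0045  0.0578 -0.1068] bay xyz mm [-49.0389  -0.5122  12.9492] turn needed deg [ 0.0879 -0.092   0.0185]
F bay -4.776650415547014 0.5776184250074502 3.153224704069261 tilt 27.908138380957816
tool comps of f,l,down (x,y,z): [-0.8837 -0.001   0.4681] [-0.0003  1.      0.0015] [ 0.4681 -0.0012  0.8837]
```

Request:
{"op": "arm_command", "data": {
  "moves": [
    [[-2.7,0,1.3],[0,0,0],0],
    [[-2.7,0,1.3],[0,0,0],0],
    [[-2.7,0,1.4],[0,0,0],0],
    [[-2.7,0,1.4],[0,0,0],0],
    [[-2.7,0,1.4],[0,0,0],0],
    [[-2.7,0,1.4],[0,0,0],0],
    [[-2.7,0,1.4],[0,0,0],0],
    [[-2.7,0,1.4],[0,0,0],0],
    [[-2.7,0,1.4],[0,0,0],0]
  ]
}}

```text
clock: 10.7
ee_pos: [0.5914, 0.0189, 0.0133]
tcp_rot: [[-0.878, -0.118, 0.465], [-0.103, 0.993, 0.056], [-0.468, 0.001, -0.884]]
contact_force: [-4.0, -0.5, 0.2]
opening: 0.498
grasp_force: 2.0
```

```bash
python3 st.py
```

```text
q [ 0.0039  0.3018 -0.7627  0.0221  0.0543 -0.1004] bay xyz mm [-21.8322  -0.5164  13.2955] turn needed deg [ 0.0838 -0.0972  0.0212]
F bay -4.009404647585735 -0.07326119768923049 0.23349848571093912 tilt 27.902901598282007
tool comps of f,l,down (x,y,z): [-0.8837 -0.001   0.468 ] [-0.0004  1.      0.0015] [ 0.468  -0.0011  0.8837]
```

Request:
{"op": "arm_command", "data": {
  "moves": [
    [[-1.33,0,0.7],[0,0,0],0],
    [[-1.33,0,0.7],[0,0,0],0],
    [[-1.33,0,0.7],[0,0,0],0],
    [[-1.33,0,0.7],[0,0,0],0],
    [[-1.33,0,0.7],[0,0,0],0],
    [[-1.33,0,0.7],[0,0,0],0]
  ]
}}

```text
clock: 11.3
ee_pos: [0.6002, 0.02, 0.0133]
tcp_rot: [[-0.878, -0.118, 0.465], [-0.103, 0.993, 0.056], [-0.468, 0.001, -0.884]]
contact_force: [-4.3, -1.4, -0.3]
opening: 0.498
grasp_force: 1.9
```

```bash
python3 -c "
from tb import *
print(bot())"
```

```text
q [ 0.0061  0.3125 -0.7432  0.0308  0.0533 -0.0984] bay xyz mm [-12.9864  -0.48    13.3319] turn needed deg [ 0.0856 -0.0984  0.0189]
F bay -4.4071545559306005 -0.8547645938650583 -0.30694639439307136 tilt 27.901709566486566
tool comps of f,l,down (x,y,z): [-0.8838 -0.001   0.468 ] [-0.0003  1.      0.0015] [ 0.468  -0.0012  0.8838]
(array([23.4478,  3.2126]), array([ 0.2982, -0.513 , -0.3064,  0.4793]))
```

Request:
{"op": "arm_command", "data": {
  "moves": [
    [[-0.88,0,0.47],[0,0,0],0],
    [[-0.88,0,0.47],[0,0,0],0],
    [[-0.88,0,0.47],[0,0,0],0],
    [[-0.88,0,0.47],[0,0,0],0],
    [[-0.88,0,0.47],[0,0,0],0],
    [[-0.88,0,0.47],[0,0,0],0]
  ]
}}

```text
clock: 12.0
ee_pos: [0.6061, 0.0207, 0.0133]
tcp_rot: [[-0.878, -0.118, 0.465], [-0.103, 0.993, 0.056], [-0.468, 0.001, -0.884]]
contact_force: [-3.5, 0.6, 0.8]
opening: 0.5
grasp_force: 2.0
```

Request:
{"op": "arm_command", "data": {
  "moves": [
    [[-0.88,0,0.47],[0,0,0],0],
    [[-0.88,0,0.47],[0,0,0],0]
  ]
}}

```text
clock: 12.2
ee_pos: [0.6071, 0.0209, 0.0129]
tcp_rot: [[-0.878, -0.118, 0.463], [-0.103, 0.993, 0.056], [-0.467, 0.001, -0.884]]
contact_force: [-10.1, -1.1, 4.0]
opening: 0.5
grasp_force: 5.1
```

Request:
{"op": "arm_command", "data": {
  "moves": [
    [[-0.88,0,0.47],[0,0,0],0],
    [[-0.88,0,0.47],[0,0,0],0]
  ]
}}

```text
clock: 12.4
ee_pos: [0.6079, 0.021, 0.0124]
tcp_rot: [[-0.879, -0.117, 0.462], [-0.103, 0.993, 0.056], [-0.465, 0.001, -0.885]]
contact_force: [-13.4, -2.5, 8.8]
opening: 0.499
grasp_force: 7.8
```

Request:
{"op": "arm_command", "data": {
  "moves": [
    [[-0.95,0,0.3],[0,0,0],0]
  ]
}}

```text
clock: 12.5
ee_pos: [0.6087, 0.0211, 0.0125]
tcp_rot: [[-0.879, -0.117, 0.461], [-0.103, 0.993, 0.056], [-0.465, 0.001, -0.885]]
contact_force: [-13.8, -1.2, 6.2]
opening: 0.5
grasp_force: 7.3
```

Request:
{"op": "arm_command", "data": {
  "moves": [
    [[-0.95,0,0.3],[0,0,0],0]
  ]
}}

```text
clock: 12.6
ee_pos: [0.6097, 0.0212, 0.0125]
tcp_rot: [[-0.879, -0.117, 0.461], [-0.103, 0.993, 0.056], [-0.465, 0.001, -0.886]]
contact_force: [-12.4, -1.4, 3.8]
opening: 0.499
grasp_force: 6.9
```

Request:
{"op": "arm_command", "data": {
  "moves": [
    [[-0.95,0,0.3],[0,0,0],0]
  ]
}}

```text
clock: 12.7
ee_pos: [0.6106, 0.0213, 0.0127]
tcp_rot: [[-0.88, -0.117, 0.461], [-0.103, 0.993, 0.056], [-0.465, 0.001, -0.886]]
contact_force: [-12.2, -1.4, 3.8]
opening: 0.5
grasp_force: 6.6
```

Request:
{"op": "arm_command", "data": {
  "moves": [
    [[-0.9,0,0.4],[0,0,0],0]
  ]
}}

```text
clock: 12.8
ee_pos: [0.6116, 0.0215, 0.0126]
tcp_rot: [[-0.88, -0.117, 0.461], [-0.103, 0.993, 0.056], [-0.464, 0.001, -0.886]]
contact_force: [-11.5, -1.4, 3.3]
opening: 0.501
grasp_force: 6.6
```

Request:
{"op": "arm_command", "data": {
  "moves": [
    [[-0.9,0,0.4],[0,0,0],0]
  ]
}}

```text
clock: 12.9
ee_pos: [0.6125, 0.0216, 0.0126]
tcp_rot: [[-0.88, -0.117, 0.461], [-0.103, 0.993, 0.056], [-0.464, 0.001, -0.886]]
contact_force: [-11.6, -1.9, 3.6]
opening: 0.5
grasp_force: 6.5
```

Request:
{"op": "arm_command", "data": {
  "moves": [
    [[-0.45,0,0.2],[0,0,0],0]
  ]
}}

```text
clock: 13.0
ee_pos: [0.6131, 0.0216, 0.0127]
tcp_rot: [[-0.88, -0.117, 0.461], [-0.103, 0.993, 0.056], [-0.464, 0.001, -0.886]]
contact_force: [-10.3, -1.0, 3.0]
opening: 0.495
grasp_force: 6.3
```

Request:
{"op": "arm_command", "data": {
  "moves": [
    [[-0.45,0,0.2],[0,0,0],0]
  ]
}}

```text
clock: 13.1
ee_pos: [0.6134, 0.0217, 0.0126]
tcp_rot: [[-0.88, -0.117, 0.461], [-0.103, 0.993, 0.056], [-0.464, 0.001, -0.886]]
contact_force: [-12.8, -2.3, 3.8]
opening: 0.504
grasp_force: 7.1
```

Request:
{"op": "arm_command", "data": {
  "moves": [
    [[-0.45,0,0.2],[0,0,0],0]
  ]
}}

```text
clock: 13.2
ee_pos: [0.6136, 0.0217, 0.0126]
tcp_rot: [[-0.88, -0.117, 0.46], [-0.103, 0.993, 0.056], [-0.464, 0.001, -0.886]]
contact_force: [-15.3, -1.2, 5.9]
opening: 0.504
grasp_force: 8.0
```

Request:
{"op": "arm_command", "data": {
  "moves": [
    [[-0.45,0,0.2],[0,0,0],0]
  ]
}}

```text
clock: 13.3
ee_pos: [0.6137, 0.0217, 0.0125]
tcp_rot: [[-0.88, -0.117, 0.46], [-0.103, 0.993, 0.056], [-0.463, 0.001, -0.886]]
contact_force: [-17.2, -2.2, 6.3]
opening: 0.502
grasp_force: 8.8
```

Request:
{"op": "arm_command", "data": {
  "moves": [
    [[-0.45,0,0.2],[0,0,0],0]
  ]
}}

```text
clock: 13.4
ee_pos: [0.6138, 0.0218, 0.0124]
tcp_rot: [[-0.88, -0.117, 0.459], [-0.103, 0.993, 0.056], [-0.463, 0.001, -0.886]]
contact_force: [-17.6, -2.6, 8.8]
opening: 0.501
grasp_force: 9.7
```

Request:
{"op": "arm_command", "data": {
  "moves": [
    [[-0.5,0,0.1],[0,0,0],0],
    [[0,0,0],[0,0,0],0]
  ]
}}

```text
clock: 13.6
ee_pos: [0.6138, 0.0218, 0.0124]
tcp_rot: [[-0.881, -0.117, 0.459], [-0.103, 0.993, 0.055], [-0.462, 0.001, -0.887]]
contact_force: [-19.0, -3.3, 9.0]
opening: 0.5
grasp_force: 9.8
```

```bash
python3 -c "
from tb import *
print(bot())
S=robot.snapshot('scene');T=robot.snapshot('top')
g=lambda i:cv2.resize(i[:,:,::-1],None,fx=4,fy=4,interpolation=cv2.INTER_CUBIC)
cv2.imwrite('pics/s3.png',np.hstack([g(S['image'][90:220,190:290]),g(T['image'][130:260,240:340])]))"
```

```text
q [ 0.0101  0.3318 -0.7064  0.0547  0.0509 -0.0947] bay xyz mm [ 0.8149 -0.3214 12.3622] turn needed deg [ 0.0893 -0.4743 -0.0109]
F bay -19.24487828879604 -1.0943398861617977 8.983394822627728 tilt 27.525878976203398
tool comps of f,l,down (x,y,z): [-0.8868 -0.0006  0.4621] [0.0002 1.     0.0016] [ 0.4621 -0.0015  0.8868]
(array([35.7343,  0.625 ]), array([-0.3036, -0.6424,  0.3114,  0.5587]))
```

View pics/s3.png

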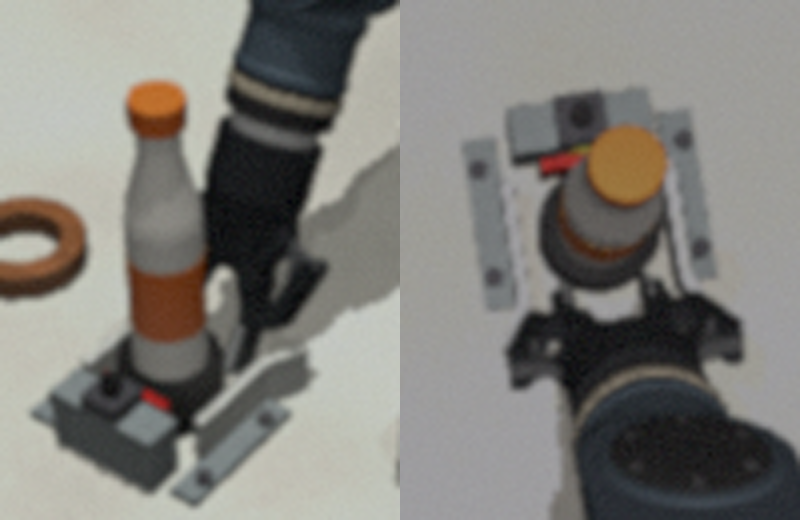

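The stop is felt: the TCP stalls at x = 0.6138 while the push climbs from 12 to 19 N, after about 6–7 mm of plate travel. The picture shows the bottle upright against the plate, and the plate's left end has shifted about 2 px (about 5 mm) towards the block. I'll back off straight.

Request:
{"op": "arm_command", "data": {
  "moves": [
    [[0.9,0,-0.47],[0,0,0],0],
    [[0.9,0,-0.47],[0,0,0],0],
    [[0.9,0,-0.47],[0,0,0],0],
    [[0.9,0,-0.47],[0,0,0],0],
    [[1.8,0,-0.95],[0,0,0],0],
    [[4.4,0,-2.4],[0,0,0],0],
    [[8.8,0,-4.8],[0,0,0],0],
    [[13,0,-7],[0,0,0],0],
    [[13,0,-7],[0,0,0],0],
    [[13,0,-7],[0,0,0],0],
    [[13,0,-7],[0,0,0],0],
    [[13,0,-7],[0,0,0],0],
    [[13,0,-7],[0,0,0],0],
    [[13,0,-7],[0,0,0],0],
    [[13,0,-7],[0,0,0],0],
    [[0,0,0],[0,0,0],0]
  ]
}}

```text
clock: 15.4
ee_pos: [0.4769, 0.0055, 0.0148]
tcp_rot: [[-0.879, -0.117, 0.463], [-0.103, 0.993, 0.056], [-0.466, 0.001, -0.885]]
contact_force: [0.9, 0.0, -0.7]
opening: 0.498
grasp_force: 0.0
```

```bash
python3 -c "
from tb import *
print(bot())
S=robot.snapshot('scene');T=robot.snapshot('top')
w=robot.snapshot('wrist')['image']
g=lambda i:cv2.resize(i[:,:,::-1],None,fx=4,fy=4,interpolation=cv2.INTER_CUBIC)
cv2.imwrite('pics/s4.png',np.hstack([g(S['image'][90:220,190:290]),g(T['image'][130:260,240:340])]))
for th in('can','roll','cup'):
    for k in robot.mark_of(th,'scene')[:1]: print(th,k['uv'],atz(S,k['uv'],0)[:2])"
```

```text
q [-0.0347  0.1518 -0.9993 -0.0606  0.0721 -0.1344] bay xyz mm [-137.064    -0.4789   14.8455] turn needed deg [ 0.0883 -0.1953 -0.002 ]
F bay 0.8511009728260008 -0.05949150153889597 -0.6551445707199941 tilt 27.80482287226966
tool comps of f,l,down (x,y,z): [-0.8845 -0.0007  0.4665] [0.     1.     0.0015] [ 0.4665 -0.0014  0.8845]
(array([36.53 , -0.519]), array([-0.8029, -0.6578,  0.824 ,  0.5413]))
roll [194.7, 151.5] [ 0.6134 -0.1842]
cup [324.8, 230.7] [0.5857 0.3079]
```

View pics/s4.png

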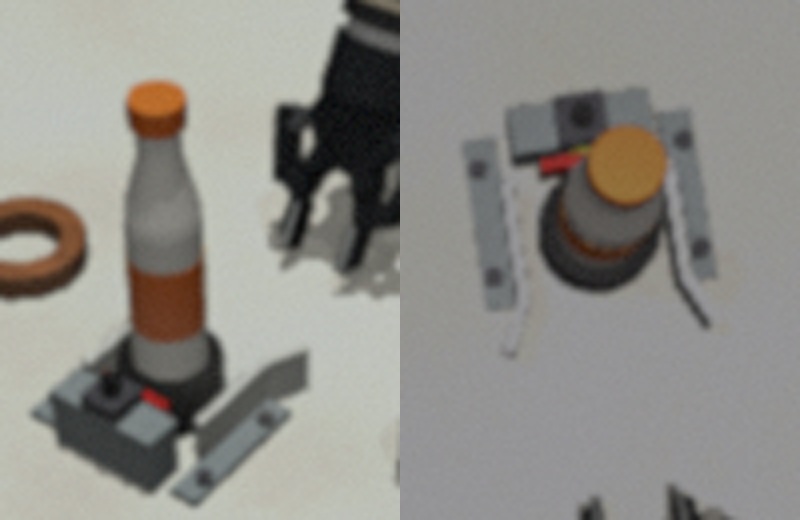

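```bash
python3 -c "
from workcell import robot
print(robot.sign_off())"
```

```text
the job is handed in; nothing more can be done
None
```

I slid the bottle into the bay and left it standing upright. The red plate went in about 6–7 mm until I felt the stop, with the push peaking at about 19 N along the bay (21 N in all). The gripper then backed clear and I handed the job in at about 15.5 s. I kept away from the can, roll and cup, though the detector did not pick up the can in the final picture.

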